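# Lock the dish under the microscope and tally it

### The arm

A 6-joint arm with a two-finger parallel gripper is mounted at the origin on the work surface. World frame = base frame: x ahead of the robot, y to its left, z up, the work surface at z = 0. Lengths are in m, angles in rad, forces in N, time in s.
With the tool pointing down it reaches from about 0.225 to 0.875 m from the base axis. Payload 3.4 kg.
Tool frame: the origin (TCP) lies at the very end of the fingers, on their centre line; the grasp point (between the pads) lies 19 mm behind it; z points along the fingers, y is the direction in which the jaws open and shut (so a half turn about z gives the same grasp; the last joint's range is limited). The gripper opens to 85 mm and grips with 20 to 120 N. Pads are 22 mm wide; open, the fingers measure 114 mm over their backs; the gripper's body (76 mm by 85 mm) begins 54 mm behind the grasp point. The pads swing forward as they close: fully open they stand 13 mm farther back than shut.
Start: joints at [1.129, 0.276, 1.505, -0, 1.361, -0.121], TCP at [0.181, 0.546, 0.231] pointing down, gripper open.
Joint ranges: [-2.89, 2.89], [-0.75, 2.08], [0.22, 2.7], [-1.18, 4.32], [0.11, 2.71], [-2.7, 2.7]. Speed limits (rad/s): [2.57, 2.57, 3.14, 3.14, 3.14, 3.14].

### API

Orientations are given as a unit quaternion [w, x, y, z].
In Python, from rig import telemetry, cams, sign_off, spotter gives the robot as it stands.
- The arm moves only by the tool servo_tool, never from a script. Its argument "steps" is a list of rows, each a list of 6 numbers: the shift along the tool's x, y, z in mm, then the turn, a rotation vector about the tool's x, y, z in degrees. In form: [[x, y, z, ax, ay, az], ...]. A call has 1 to 8 rows; each row is the pose to reach, as a shift and turn from the pose commanded when the call began, along the tool's axes at that moment; what a row does not reach only later rows make up. A row lasts 1/10 s, in which the tool goes at most 50 mm and 8.59 degrees, less where a joint would pass 70% of its speed; a pose out of reach is approached as far as the arm can. A call with a gripper value outside its range is refused whole. "hand" is the closure in counts, from 0 (fully open) to 255 (shut), set as the call begins (left out, the last holds). The fingers move at their own pace and stop on an object; "grip_force" is the grip in N (left out, the last holds). Time passes only in rows, so rows that repeat a pose let the fingers close. It gives the time, the measured TCP pose, the force and the opening at its end, in the units of the state.
- telemetry.get_state(): the state, without advancing time (a new reading comes with each control period).
- cams.get_image(name): name is "side" or "top"; returns (picture, depth): 420x560x3 uint8, red, green, blue; 420x560 float32, m along the optical axis (not along the pixel's ray), 0 where there is no reading.
- cams.camera_model(name): a dict with "camera_matrix" (3x3 intrinsics, pixels), "D" ([k1, k2, p1, p2, k3] as OpenCV has them; the pictures are not rectified), "origin" and "rotation" of the camera in the world. Camera axes: x right, y up, looking along -z (the intrinsics and any distortion apply to the point x, -y, -z); pixel columns grow to the right and rows downward; lengths in m; the calibration is good to about 2 mm. A picture is of the moment at which its call begins. camera_model takes no time and is no camera call.
- sign_off(): hands the job in, once; it reports no verdict.
Trained networks look in the newest picture that a camera, given by its name, has taken for a name from the list of things; names that differ only in an ending like _2 or _b are one class to them, and where a whole thing is asked for, a point or a joint stands for the part that bears it (a point fixed in the world has none). Each returns a list of dicts, best first, with "conf" (0 to 1); they miss things now and then, are a little off and sometimes report something else, mostly with a low value. They report only what shows in the picture. A call takes as long as a camera call. They do not tell look-alikes from the thing itself.
- spotter.outline_of(query, camera): "region" (420x560 bool, what is visible of it) and "rect" ([left, top, width, height] in pixels, round what is visible of it).
The state is a dict: "clock": time; "qpos": joint angles; "qd": joint speeds; "effort": joint torques, N m; "position": TCP position; "ee_rot": TCP orientation; "contact_force": force on the tool from outside, world axes, zero at the start; "moment": the same for the moment, N m; "width": finger opening in m.
Only numpy, scipy, OpenCV 4.12 (cv2) and the standard library are available. Lean on these libraries where they do the work, as an engineer would, in place of code of your own. Each camera call takes 0.05 s, during which the arm holds its last target.

### The job

Bring the glass dish under the microscope: squeeze the lock tab of its carriage, keep it squeezed while you slide the carriage to the far end of its rail, and let go so that the latch locks there. Then count the dish: swing the advance lever of the tally counter all the way to its stop and release it so that it springs back. Leave the bottle, the dish stack and the beaker where they stand.

Things in the scene. Friction and masses are not known exactly. Their poses are not given: they have to be found in the camera images.
- stage: Fixed microscope stand: dark steel base 160 mm (own x) by 490 mm (own y), top 24 mm high; origin at the centre of its underside, z up, yaw within 0.2 rad of zero. The rail runs along own y. A black microscope hangs over own (0, +80 mm): lens 149 mm above the bench, body radius 38 mm up to 310 mm, eyepieces leaning to own +x, post at own (0, +205 mm).
- carriage (a joint): Slide (m) of the dish carriage towards the stand's own +y: 0 near end (start, dish 120 mm short of the lens axis), 0.12 far end (hard stop, dish under the lens). The tab's latch drops into notches of a toothed rack at 0, 0.04, 0.08, 0.12 (3 mm play each way) and blocks it unless the tab is held pressed; then 1.5 N of friction and 10 N s/m of drag.
- lock_tab (a joint): Travel (m) of the sprung lock tab towards the stand's own +x: 0 out (latch engaged), 0.010 fully pressed (stop); the latch clears the rack from about 0.006. The spring takes 5 N at the start, 9 N fully pressed, and pushes the tab out when let go.
- grip (a point): Squeeze point on the carriage, 98 mm above the bench, 160 mm towards own -y from the dish centre; moves with the carriage, axes as the stand's. Midway between the outer faces of the upright finger rest (own +x side) and the lock tab (own -x side) once the tab is pressed: then 36 mm apart, 46 mm before. Pinch both from above across own x, 20 N or more.
- tab_face (a point): Centre of the outer (own -x) face of the lock tab, an upright aluminium plate 8 mm thick, 36 mm along y, top 120 mm above the bench; 98 mm above the bench, 28 mm to own -x of the squeeze point when out. Nothing beside the plates is higher than 54 mm.
- rest_face (a point): Centre of the outer (own +x) face of the fixed finger rest, an upright aluminium plate 8 mm thick, 40 mm along y, top 120 mm above the bench; 98 mm above the bench, 18 mm to own +x of the squeeze point.
- dish (a point): Centre of the round glass dish (90 mm across, 15 mm high) fixed on the carriage, 53 mm above the bench.
- counter: Fixed bench tally counter: grey housing 120 x 95 mm, 60 mm high, with a window of four white number wheels on its top. Origin on the bench straight below the lever's pivot; z up. Yaw within about 0.25 rad of zero.
- lever_pivot (a point): Point on the vertical pivot axis of the advance lever, 80 mm above the bench; axes as the counter's.
- lever_post (a point): Centre of the upright round black thumb post (18 mm diameter) on the end of the steel advance lever, 90 mm from the pivot; moves with it. The post rises from 84 mm (top of the 18 mm wide arm) to 134 mm above the bench; this point is 109 mm up. Nothing stands around it. At rest the lever points 0.55 rad to the left (own +y) of the counter's own +x.
- advance_lever (a joint): Swing (rad) of the lever: 0 at rest, growing clockwise seen from above (post from own +y towards own -y) to its hard stop at 1.1, where it points 0.55 rad to the right of own +x. A spring drives it back to 0 when let go, within half a second; it takes about 3 N at the post at rest and 4 N at the stop.
- bottle: Bystander: amber glass bottle, 64 mm across, 150 mm high, upright; origin at the centre of its underside.
- dish_stack: Bystander: stack of three glass dishes, 92 mm across, 48 mm high; origin at the centre of its underside.
- beaker: Bystander: open glass beaker, 76 mm across the rim, 95 mm high; origin at the centre of its underside.
Things that resemble listed ones, but are neither listed nor needed, are in the scene too. Of the things that look like the counter, the largest one is meant.

How it is judged:
By the outcome, as a careful person would: the job done as asked, in the order asked, and still so for the second after the job is handed in, with the robot touching nothing.
It also fails if it takes over 51 s, if anything falls off the work surface, if the arm or the gripper's body presses on something with over 40 N, if the wrist force passes 120 N, or if a joint passes its speed limit or range.

## Working session

There is one attempt and no reset: what is moved stays moved. The work goes in short steps, Python scripts to look and compute and a tool call to move; the robot and the scene stay as the last step left them, time stands still between calls to the robot, and variables do not carry over. Pictures are saved under pics/ and viewed, and the job is handed in when it is done.

Besides the shell and the picture viewer there is one more tool, called after ">>>" as name(argument=value, ...), one argument or row to a line, values as JSON. servo_tool: Moves the arm, as the interface text tells. Its arguments: {"type":"object","properties":{"steps":{"type":"array","items":{"type":"array","items":{"type":"number"}}},"hand":{"type":"number"},"grip_force":{"type":"number"}},"required":["steps"]}

```bash
mkdir -p pics; ls; cat > h.py <<'E'
import numpy as np, cv2
from rig import telemetry, cams, sign_off, spotter
E
python3 - <<'E'
from h import *
for n in ("top","side"):
    im,d=cams.get_image(n); np.savez(f"pics/{n}0.npz",im=im,d=d)
    cv2.imwrite(f"pics/{n}0.png",im[:,:,::-1])
    print(n,cams.camera_model(n))
s=telemetry.get_state(); print(s)
E
```

```text
pics
top {'camera_matrix': array([[487.04076671,   0.        , 274.35439598],
       [  0.        , 487.04076671, 200.49118957],
       [  0.        ,   0.        ,   1.        ]]), 'D': array([-0.12702793,  0.        ,  0.        ,  0.        ,  0.        ]), 'origin': array([ 0.35256482, -0.1665873 ,  1.22583193]), 'rotation': array([-0.70082112, -0.05327162,  0.0433634 ,  0.71002219])}
side {'camera_matrix': array([[402.85779391,   0.        , 281.4651693 ],
       [  0.        , 402.85779391, 213.59260691],
       [  0.        ,   0.        ,   1.        ]]), 'D': array([0.00672493, 0.        , 0.        , 0.        , 0.        ]), 'origin': array([ 0.11135981, -0.76336915,  0.71481158]), 'rotation': array([ 0.86430294,  0.40652187, -0.12579114, -0.26813613])}
{'clock': 0.1, 'qpos': array([ 1.12903034e+00,  2.76552566e-01,  1.50602121e+00,  1.15618419e-05,
        1.36072711e+00, -1.21030075e-01]), 'qd': array([ 6.77887734e-04, -3.32417466e-04, -2.77016259e-03,  1.26527170e-03,
       -1.72266497e-03, -3.76205297e-05]), 'effort': array([ 1.35652295e-03, -4.17694795e+01, -2.46405637e+01, -4.36307459e-05,
        5.72166959e-03,  2.03849311e-05]), 'position': array([0.18108606, 0.54522953, 0.23050851]), 'ee_rot': array([-2.42617863e-04,  1.59682589e-01,  9.87168041e-01, -8.18953174e-04]), 'contact_force': array([-0.13022472, -0.69543382, -0.42300558]), 'moment': array([-0.02518986,  0.00534308, -0.03085403]), 'width': 0.08562271270083573}
```

View pics/top0.png

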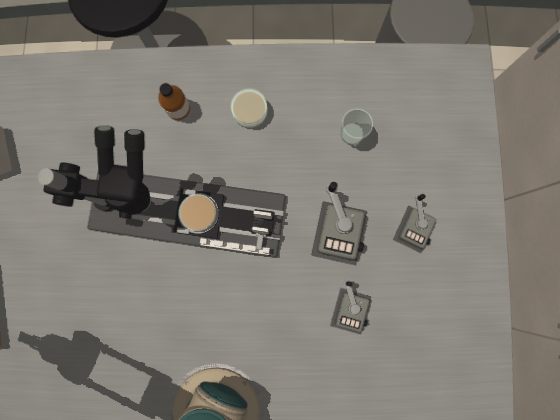

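View pics/side0.png

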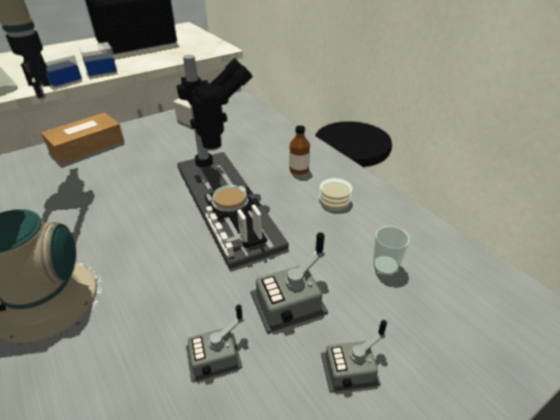

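The top view shows the stage at (185,215) with the microscope at its left (+y), the dish at (198,213), and the plates at (262,213) and (262,240). There are three counters, at (341,231), (416,228) and (352,310). The one at (341,231) has the largest housing in both views, so I'm taking it as the one meant, pending an enlarged crop.

```bash
cat >> h.py <<'E'
from scipy.spatial.transform import Rotation as R
def RT(n):
    m=cams.camera_model(n); q=np.array(m["rotation"]); return m,R.from_quat(q[[1,2,3,0]]).as_matrix(),np.array(m["origin"])
def rays(n,px):
    m,r,o=RT(n)
    u=cv2.undistortPoints(np.asarray(px,float).reshape(-1,1,2),m["camera_matrix"],m["D"]).reshape(-1,2)
    return o,np.c_[u[:,0],-u[:,1],-np.ones(len(u))]@r.T
def at_z(n,px,z):
    o,d=rays(n,px); return o+d*((z-o[2])/d[:,2])[:,None]
def cloud(n,d):
    h,w=d.shape; v,u=np.mgrid[:h,:w]; o,D=rays(n,np.c_[u.ravel(),v.ravel()])
    P=o+D*d.ravel()[:,None]; P[d.ravel()==0]=np.nan; return P.reshape(h,w,3)
def proj(n,P):
    m,r,o=RT(n); c=(np.atleast_2d(P)-o)@r; c=c*[1,-1,-1]
    return cv2.projectPoints(c,np.zeros(3),np.zeros(3),m["camera_matrix"],m["D"])[0].reshape(-1,2)
E
python3 - <<'E'
from h import *
for n in ("top","side"):
    z=np.load(f"pics/{n}0.npz"); im,d=z["im"],z["d"]; P=cloud(n,d)
    np.save(f"pics/{n}P.npy",P)
    for q in ("stage","dish","lock_tab","rest_face","counter","advance_lever","lever_post","bottle","dish_stack","beaker"):
        for r in spotter.outline_of(q,n)[:3]:
            g=r["region"]; p=P[g]; p=p[~np.isnan(p[:,0])]
            print(n,q,round(r["conf"],2),r["rect"],g.sum(),np.median(p,0).round(3) if len(p) else None,np.percentile(p[:,2],[2,98]).round(3) if len(p) else "")
im=np.load("pics/top0.npz")["im"][:,:,::-1]
cv2.imwrite("pics/c1.png",cv2.resize(im[175:340,190:440],None,fx=3.2,fy=3.2,interpolation=cv2.INTER_CUBIC))
print(__import__("rig").telemetry.get_state()["clock"])
E
```

```text
top stage 0.63 [35.9, 127.9, 248.2, 130.0] 15214 [0.499 0.112 0.043] [0.019 0.355]
top stage 0.58 [175.5, 187.9, 97.0, 61.5] 3340 [ 0.474 -0.     0.045] [0.03  0.119]
top dish 0.57 [173.7, 187.9, 101.0, 63.0] 3216 [0.474 0.    0.046] [0.037 0.119]
top lock_tab 0.53 [251.7, 228.2, 16.3, 20.4] 176 [ 0.434 -0.115  0.057] [0.047 0.123]
top rest_face 0.77 [176.7, 190.7, 94.2, 58.2] 3142 [0.475 0.001 0.046] [0.037 0.119]
top counter 0.87 [313.9, 183.2, 51.5, 84.1] 2716 [ 0.437 -0.302  0.059] [0.004 0.099]
top counter 0.77 [392.9, 197.7, 42.9, 53.0] 1281 [ 0.443 -0.498  0.04 ] [0.002 0.07 ]
top counter 0.76 [333.2, 280.1, 38.3, 50.8] 1338 [ 0.248 -0.327  0.041] [0.001 0.066]
top advance_lever 0.72 [414.8, 194.6, 13.1, 33.5] 226 [ 0.483 -0.504  0.06 ] [0.051 0.093]
top advance_lever 0.62 [326.5, 181.0, 25.6, 48.3] 519 [ 0.49  -0.302  0.086] [-0.     0.134]
top advance_lever 0.48 [341.9, 281.6, 18.2, 33.0] 232 [ 0.277 -0.33   0.059] [0.026 0.094]
top lever_post 0.7 [412.2, 194.7, 15.5, 37.1] 227 [ 0.477 -0.504  0.06 ] [0.053 0.092]
top lever_post 0.58 [326.5, 182.9, 25.6, 49.3] 477 [ 0.487 -0
[... 1581 characters left out ...]
3]
side lever_post 0.92 [206.4, 306.5, 37.2, 38.6] 364 [ 0.287 -0.332  0.06 ] [0.052 0.093]
side lever_post 0.87 [285.3, 233.5, 39.7, 54.3] 613 [ 0.495 -0.302  0.088] [0.078 0.134]
side lever_post 0.82 [352.4, 318.9, 36.1, 42.1] 427 [ 0.481 -0.508  0.06 ] [0.042 0.093]
side bottle 0.68 [289.7, 125.5, 20.7, 49.0] 805 [0.757 0.081 0.076] [0.005 0.15 ]
side bottle 0.35 [176.4, 56.6, 112.0, 212.1] 10103 [0.491 0.107 0.046] [0.014 0.35 ]
side bottle 0.34 [227.4, 211.1, 22.7, 32.3] 299 [ 0.436 -0.121  0.07 ] [0.044 0.121]
side dish_stack 0.92 [319.3, 178.7, 31.9, 31.3] 898 [ 0.744 -0.103  0.047] [0.003 0.051]
side beaker 0.72 [375.6, 226.4, 30.8, 47.6] 1399 [ 0.684 -0.359  0.065] [0.003 0.096]
1.1
```

View pics/c1.png

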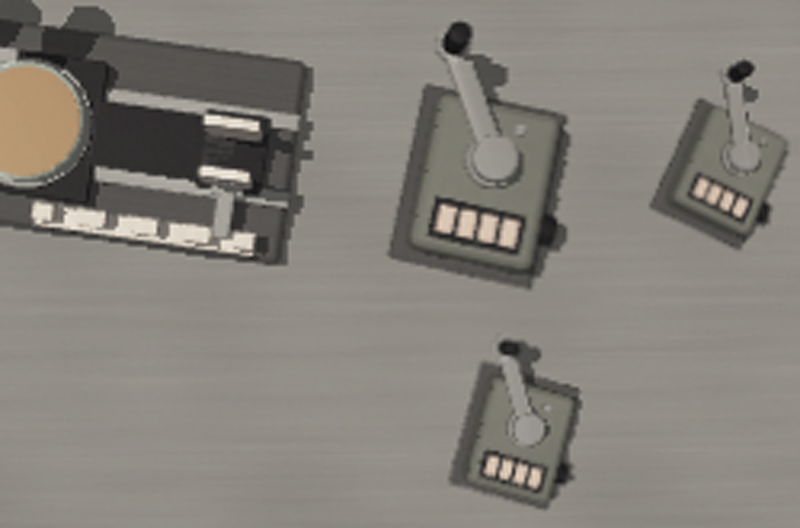

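The crop confirms it: the counter at top-view (341,231) is clearly larger, and its top at 60 mm matches the description (the others are 41 mm). The plates' top edges are at about (262,214) for the rest and (259,230) for the tab. Next I'll fit the geometry.

```bash
python3 - <<'E'
from h import *
for n in ("top","side"):
    P=np.load(f"pics/{n}P.npy"); x,y,z=P[...,0],P[...,1],P[...,2]
    print("==",n)
    # plates
    m=(z>0.110)&(z<0.126)&(abs(x-.45)<.1)&(abs(y+.11)<.07)
    k,l,st,c=cv2.connectedComponentsWithStats(m.astype(np.uint8))
    for i in range(1,k):
        p=P[l==i]; print("plate px",c[i].round(1),len(p),p.mean(0).round(4),"min",p.min(0).round(3),"max",p.max(0).round(3))
    # base
    m=(z>0.017)&(z<0.030)&(abs(x-.49)<.2)&(y>-.2)&(y<.45)
    k,l,st,c=cv2.connectedComponentsWithStats(m.astype(np.uint8))
    p=P[(l>0)&(st[l,4]>15)][:,:2].astype(np.float32)
    r=cv2.minAreaRect(p); print("base",r); 
    # dish rim
    m=(z>.035)&(z<.075)&(abs(x-.49)<.08)&(y>-.05)&(y<.09)
    # counter housing top
    m=(z>.052)&(z<.066)&(abs(x-.43)<.12)&(abs(y+.31)<.12)
    p=P[m][:,:2].astype(np.float32); r=cv2.minAreaRect(p); print("housing",r)
    m=(z>.1)&(z<.14)&(abs(x-.5)<.12)&(abs(y+.31)<.12)
    p=P[m]; print("post",len(p),p.mean(0).round(4),p.min(0).round(3),p.max(0).round(3))
    p=p[p[:,2]>.129]; print(" top",len(p),p.mean(0) if len(p) else "")
    m=(z>.076)&(z<.096)&(abs(x-.47)<.1)&(abs(y+.31)<.12)
    p=P[m]; print("lever",len(p),p.mean(0).round(4)); 
    c,s,vt=np.linalg.svd(p[:,:2]-p[:,:2].mean(0),full_matrices=False); print(" dir",np.arctan2(*(vt[0]*np.sign(vt[0,0]))[::-1]),p.min(0).round(3),p.max(0).round(3))
    # pixel -> hub circle
print(at_z("top",[[190+494/3.2,175+158/3.2]],.088), at_z("top",[[190+457/3.2,175+37/3.2]],.134))
print(at_z("top",[[190+231/3.2,175+125/3.2],[190+223/3.2,175+175/3.2]],.12), at_z("top",[[198,213]],.055))
E
```

```text
== top
plate px [261.9 213.1] 64 [ 0.4764 -0.1231  0.1189] min [ 0.47  -0.142  0.111] max [ 0.481 -0.105  0.123]
plate px [259.7 229. ] 62 [ 0.4399 -0.1179  0.1184] min [ 0.433 -0.134  0.11 ] max [ 0.445 -0.1    0.124]
base ((0.49361661076545715, 0.07565303146839142), (0.49148398637771606, 0.16113640367984772), 81.2584457397461)
housing ((0.40564030408859253, -0.3089664578437805), (0.10319151729345322, 0.18199841678142548), 76.7201156616211)
post 64 [ 0.5351 -0.2863  0.1285] [ 0.528 -0.296  0.104] [ 0.544 -0.279  0.137]
 top 47 [ 0.5365396  -0.28711779  0.13317889]
lever 415 [ 0.4818 -0.3045  0.0857]
 dir 0.3382216315170798 [ 0.435 -0.331  0.077] [ 0.548 -0.274  0.095]
== side
plate px [256.1 211.1] 63 [ 0.4753 -0.1274  0.1176] min [ 0.47  -0.145  0.11 ] max [ 0.483 -0.106  0.123]
plate px [241.5 215.8] 57 [ 0.4384 -0.1231  0.1178] min [ 0.434 -0.138  0.11 ] max [ 0.445 -0.102  0.122]
base ((0.49336105585098267, 0.0742408037185669), (0.49486517906188965, 0.15987324714660645), 81.14923095703125)
housing ((0.4073501527309418, -0.30618003010749817), (0.09648054093122482, 0.17712348699569702), 76.55477905273438)
post 128 [ 0.534  -0.2914  0.1217] [ 0.528 -0.298  0.1  ] [ 0.545 -0.28   0.136]
 top 46 [ 0.53629996 -0.28943755  0.13314585]
lever 489 [ 0.4813 -0.3085  0.0859]
 dir 0.3139627185977483 [ 0.434 -0.334  0.076] [ 0.55  -0.277  0.095]
[[ 0.45044681 -0.315038    0.088     ]] [[ 0.53301802 -0.28538429  0.134     ]]
[[ 0.47396433 -0.12380047  0.12      ]
 [ 0.43827518 -0.11778975  0.12      ]] [[0.48572992 0.03493891 0.055     ]]
```

Stage yaw is about -0.154 rad, and the given distances check out: grip to dish 160 mm, rest own x +13 mm, tab -23.5 mm. The grip point is about (0.4625, -0.122). I'll swing around at a small radius to stay clear of the microscope.

```bash
cat >> h.py <<'E'
def yawpose(yaw_deg):  # tool down, tool y at heading yaw
    a=np.radians(yaw_deg); y=np.array([np.cos(a),np.sin(a),0]); z=np.array([0,0,-1.]); return np.c_[np.cross(y,z),y,z]
def rows(wps,ref=None):
    s=telemetry.get_state(); q=s["ee_rot"]; r0=R.from_quat(np.array(q)[[1,2,3,0]]); p0=s["position"]
    for w in wps:
        d=r0.inv().apply(np.array(w[:3])-p0)*1000; rv=(r0.inv()*R.from_matrix(yawpose(w[3]))).as_rotvec(degrees=True)
        print(d.round(1).tolist(),rv.round(2).tolist())
E
python3 - <<'E'
from h import *
print(telemetry.get_state()["position"])
def pol(a,r,z,y): return [r*np.cos(np.radians(a)),r*np.sin(np.radians(a)),z,y]
w=[]
for i in range(1,9):
    a=71.6-i*4.5*(i/8)  ; r=max(.575-.038*i,.34)
    w.append(pol(a,r,.24,71.6-5*i))
rows(w)
E
```

```text
[0.18132575 0.54570496 0.23131735]
[-5.5, -38.1, -8.7] [0.0, 0.0, 5.02]
[-19.8, -76.4, -8.7] [0.0, -0.0, 10.02]
[-40.8, -115.9, -8.7] [0.0, -0.0, 15.02]
[-66.3, -157.3, -8.7] [0.0, -0.0, 20.02]
[-93.7, -201.6, -8.7] [0.0, -0.0, 25.02]
[-120.2, -249.5, -8.7] [0.0, -0.0, 30.02]
[-157.4, -273.7, -8.7] [0.0, -0.0, 35.02]
[-199.9, -300.1, -8.7] [0.0, -0.0, 40.02]
```

>>> servo_tool(
  steps=[
    [-5, -38, -9, 0, 0, 5],
    [-20, -76, -9, 0, 0, 10],
    [-41, -116, -9, 0, 0, 15],
    [-66, -157, -9, 0, 0, 20],
    [-94, -202, -9, 0, 0, 25],
    [-120, -249, -9, 0, 0, 30],
    [-157, -274, -9, 0, 0, 35],
    [-200, -300, -9, 0, 0, 40],
  ],
  hand=0,
  grip_force=40,
)

```text
clock: 1.9
position: [0.2754, 0.1969, 0.2408]
ee_rot: [0.0, 0.489, 0.872, 0.001]
contact_force: [1.1, 0.7, 0.5]
width: 0.0856
```

```bash
python3 - <<'E'
from h import *
print(telemetry.get_state()["position"])
def pol(a,r,z,y): return [r*np.cos(np.radians(a)),r*np.sin(np.radians(a)),z,y]
w=[]
for i in range(1,9):
    w.append(pol(35.6-i*6.3,.34 if i<6 else .34+.046*(i-5),.24,31.6-5.05*i))
rows(w)
E
```

```text
[0.27538093 0.19692106 0.24077497]
[-37.1, 2.1, 0.8] [0.11, -0.01, 4.95]
[-74.3, -1.4, 0.8] [0.11, -0.01, 10.0]
[-110.9, -9.0, 0.7] [0.11, -0.02, 15.05]
[-146.4, -20.5, 0.7] [0.11, -0.02, 20.1]
[-180.5, -35.8, 0.7] [0.11, -0.03, 25.15]
[-238.2, -16.6, 0.7] [0.1, -0.03, 30.2]
[-301.7, -6.8, 0.7] [0.1, -0.04, 35.25]
[-369.6, -7.5, 0.7] [0.1, -0.04, 40.3]
```

>>> servo_tool(
  steps=[
    [-37, 2, 0, 0, 0, 5],
    [-74, -1, 0, 0, 0, 10],
    [-111, -9, 0, 0, 0, 15],
    [-146, -20, 0, 0, 0, 20],
    [-181, -34, 0, 0, 0, 25],
    [-230, -20, 0, 0, 0, 30.2],
    [-278, -8, 0, 0, 0, 35.2],
    [-326, -7, 0, 0, 0, 40.3],
  ],
)

```text
clock: 2.7
position: [0.4427, -0.0842, 0.2406]
ee_rot: [0.001, 0.76, 0.65, 0.001]
contact_force: [1.4, 0.2, -0.3]
width: 0.0854
```

```bash
python3 - <<'E'
from h import *
s=telemetry.get_state(); print(s["position"],s["contact_force"])
rows([[.4625,-.122,.22,-8.8],[.4625,-.122,.079,-8.8]])
im,d=cams.get_image("side"); cv2.imwrite("pics/side1.png",im[:,:,::-1])
E
```

```text
[ 0.44271131 -0.08422289  0.24059434] [ 1.35854966  0.22777182 -0.30975095]
[-34.3, 25.4, 20.6] [0.12, -0.04, -0.1]
[-34.4, 25.1, 161.6] [0.12, -0.04, -0.1]
```

View pics/side1.png

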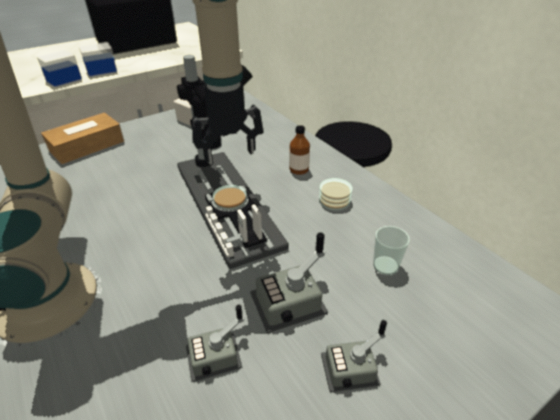

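The gripper, at about (228,120) in the picture, is above and behind the plates and has not disturbed anything. Next I'll move over the grip point.

>>> servo_tool(
  steps=[
    [-17, 12, 10, 0, 0, 0],
    [-34, 25, 20, 0, 0, 0],
    [-34, 25, 40, 0, 0, 0],
    [-34, 25, 60, 0, 0, 0],
    [-34, 25, 60, 0, 0, 0],
    [-34, 25, 60, 0, 0, 0],
  ],
)

```text
clock: 3.35
position: [0.4604, -0.1199, 0.1803]
ee_rot: [-0.0, 0.758, 0.652, -0.0]
contact_force: [0.2, 0.2, 0.1]
width: 0.0856
```

```bash
python3 - <<'E'
from h import *
s=telemetry.get_state(); print(s["position"],s["contact_force"])
rows([[.4625,-.122,.079,-8.8]])
im,d=cams.get_image("side"); cv2.imwrite("pics/side2.png",cv2.resize(im[100:270,150:350,::-1],None,fx=4,fy=3.5,interpolation=cv2.INTER_CUBIC))
im,d=cams.get_image("top"); cv2.imwrite("pics/top2.png",cv2.resize(im[150:280,170:370,::-1],None,fx=4,fy=4,interpolation=cv2.INTER_CUBIC))
E
```

```text
[ 0.46036993 -0.11987595  0.18025801] [0.15594052 0.16773319 0.12394006]
[-1.8, 2.5, 101.3] [-0.03, -0.01, 0.14]
```

View pics/side2.png

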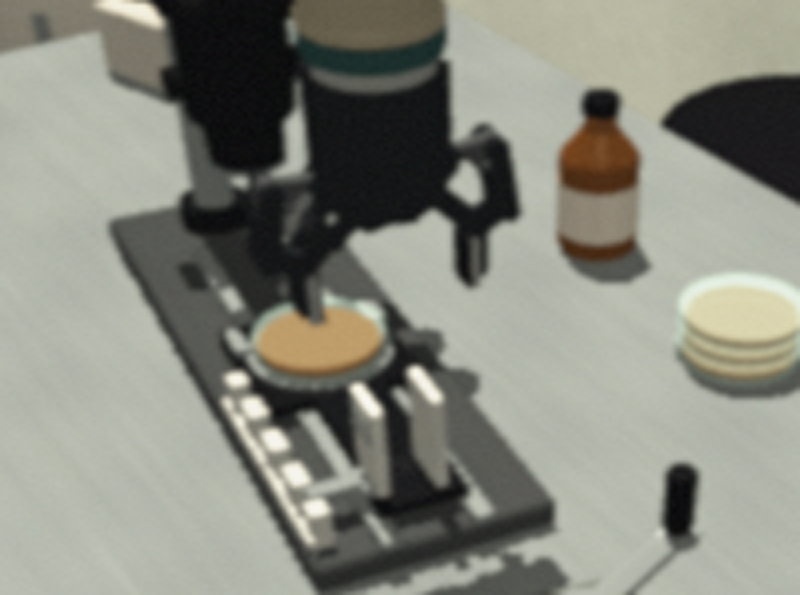

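View pics/top2.png

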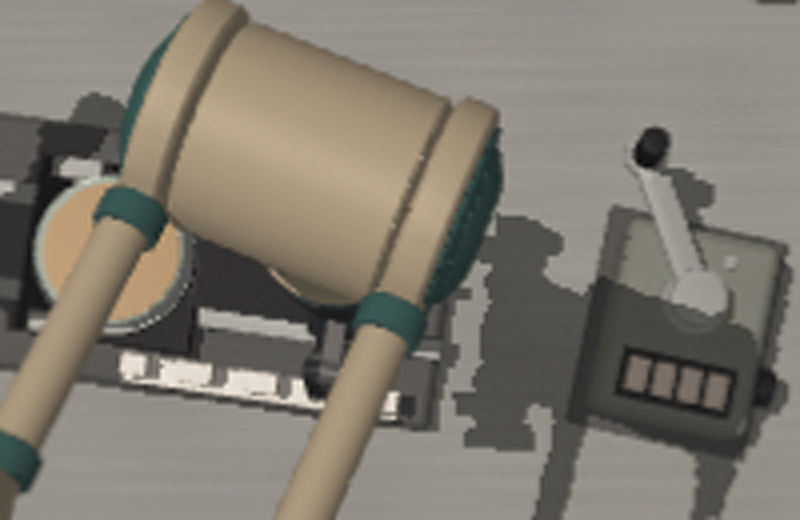

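The pads straddle both plates, about 10 cm behind and above them. Before the slide I want to know how far the wrist sticks out towards the microscope, so I'll measure it in the depth picture.

```bash
python3 - <<'E'
from h import *
s=telemetry.get_state(); t=s["position"]
oy=np.array([.153,.988]); ox=np.array([.988,-.153]); c=np.array([.4935,.075])
for n in ("top","side"):
    im,d=cams.get_image(n); P=cloud(n,d).reshape(-1,3); P=P[~np.isnan(P[:,0])]
    Q=np.c_[(P[:,:2]-c)@ox,(P[:,:2]-c)@oy,P[:,2]]
    for lo in np.arange(.15,.6,.05):
        m=(Q[:,2]>lo)&(Q[:,2]<lo+.05)&(abs(Q[:,0])<.35)&(Q[:,1]<.25)
        if m.sum(): print(n,round(lo,2),m.sum(),"x",np.percentile(Q[m,0],[1,99]).round(3),"y",np.percentile(Q[m,1],[1,50,99]).round(3))
print((t[:2]-c)@ox,(t[:2]-c)@oy)
E
```

```text
top 0.15 94 x [-0.028  0.28 ] y [0.042 0.064 0.202]
top 0.2 341 x [-0.075  0.028] y [-0.2    0.051  0.178]
top 0.25 1890 x [-0.069  0.041] y [-0.201  0.17   0.233]
top 0.3 2461 x [-0.038  0.113] y [-0.189  0.082  0.198]
top 0.35 794 x [-0.038  0.109] y [-0.206  0.101  0.219]
top 0.4 68 x [-0.349 -0.034] y [-0.203  0.01   0.03 ]
top 0.45 99 x [-0.342 -0.036] y [-0.192  0.007  0.028]
top 0.5 265 x [-0.339  0.017] y [-0.263 -0.006  0.024]
top 0.55 7096 x [-0.333  0.04 ] y [-0.26  -0.195  0.004]
side 0.15 328 x [-0.048  0.276] y [-0.209  0.056  0.202]
side 0.2 1044 x [-0.074  0.065] y [-0.212  0.043  0.198]
side 0.25 2223 x [-0.073  0.066] y [-0.218 -0.194  0.216]
side 0.3 1379 x [-0.039  0.05 ] y [-0.236 -0.196  0.201]
side 0.35 1018 x [-0.039  0.03 ] y [-0.236 -0.226  0.209]
side 0.4 1096 x [-0.349  0.027] y [-0.234 -0.227  0.009]
side 0.45 1380 x [-0.349  0.026] y [-0.234 -0.225  0.007]
side 0.5 1840 x [-0.349  0.022] y [-0.266 -0.252  0.004]
side 0.55 1646 x [-0.347  0.02 ] y [-0.266 -0.248 -0.011]
-0.0020982510582341516 -0.1977391202119878
```

```bash
python3 - <<'E'
from h import *
s=telemetry.get_state(); t=s["position"]; print(s["qpos"],s["clock"])
oy=np.array([.153,.988]); ox=np.array([.988,-.153]); c=np.array([.4935,.075])
im,d=cams.get_image("top"); P=cloud("top",d)
cv2.imwrite("pics/top3.png",im[:,:,::-1])
q=np.radians(0)+s["qpos"][0]; f=np.array([np.cos(q),np.sin(q)]); g=np.array([-f[1],f[0]])
m=(P[...,2]>.4)
fx=P[...,:2]@f; fy=P[...,:2]@g; print("tcp in q1 frame",t[:2]@f,t[:2]@g)
for lo in np.arange(-.05,.65,.05):
    k=m&(fx>lo)&(fx<lo+.05)
    if k.sum(): 
        for a in np.arange(-.25,.25,.05):
            kk=k&(fy>a)&(fy<a+.05)
            if kk.sum()>20: print(round(lo,2),round(a,2),"z",np.percentile(P[kk][:,2],[2,50,98]).round(3),end=" | ")
        print()
E
```

```text
[-4.00989638e-01  1.62595575e-01  1.78823244e+00  3.84136045e-05
  1.18841548e+00 -2.49945462e-01] 3.55
tcp in q1 frame 0.4714425167589136 0.0694129905363911
0.05 0.15 z [0.404 0.47  0.516] | 
0.1 0.15 z [0.506 0.613 0.699] | 0.1 0.2 z [0.527 0.601 0.672] | 
0.15 -0.0 z [0.686 0.706 0.736] | 0.15 0.05 z [0.731 0.741 0.747] | 0.15 0.1 z [0.708 0.729 0.743] | 0.15 0.15 z [0.739 0.759 0.777] | 
0.2 -0.0 z [0.662 0.702 0.73 ] | 0.2 0.05 z [0.698 0.719 0.738] | 0.2 0.1 z [0.67  0.7   0.723] | 
0.25 -0.0 z [0.618 0.656 0.691] | 0.25 0.05 z [0.655 0.678 0.699] | 0.25 0.1 z [0.636 0.653 0.683] | 
0.3 -0.0 z [0.6   0.645 0.654] | 0.3 0.05 z [0.649 0.653 0.66 ] | 0.3 0.1 z [0.596 0.638 0.654] | 
0.35 -0.0 z [0.58  0.592 0.603] | 0.35 0.1 z [0.579 0.591 0.603] | 
0.4 -0.0 z [0.551 0.574 0.582] | 0.4 0.05 z [0.42  0.569 0.578] | 0.4 0.1 z [0.558 0.575 0.583] | 
0.45 -0.0 z [0.555 0.582 0.589] | 0.45 0.05 z [0.573 0.583 0.586] | 0.45 0.1 z [0.565 0.583 0.589] | 
0.5 -0.0 z [0.548 0.568 0.576] | 0.5 0.05 z [0.555 0.567 0.573] | 0.5 0.1 z [0.555 0.569 0.577] |
```

View pics/top3.png

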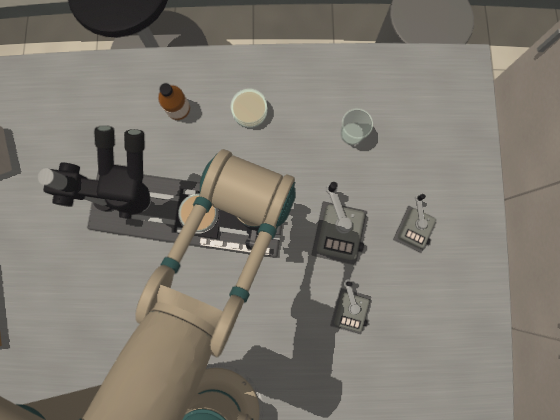

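The wrist is within about ±80 mm sideways of the tool axis and stays above z≈0.37 when lowered, so the slide leaves about 40 mm to the microscope body. I'll go down.

>>> servo_tool(
  steps=[
    [-2, 2.5, 25, 0, 0, 0],
    [-2, 2.5, 50, 0, 0, 0],
    [-2, 2.5, 75, 0, 0, 0],
    [-2, 2.5, 95, 0, 0, 0],
    [-2, 2.5, 103, 0, 0, 0],
    [-2, 2.5, 103, 0, 0, 0],
    [-2, 2.5, 103, 0, 0, 0],
  ],
)

```text
clock: 4.3
position: [0.4635, -0.1226, 0.0782]
ee_rot: [0.001, 0.759, 0.652, 0.0]
contact_force: [-0.1, 1.1, -0.6]
width: 0.0852
```

```bash
python3 - <<'E'
from h import *
s=telemetry.get_state(); print(s["position"],s["contact_force"])
rows([[.4625,-.122,.078,-8.8]])
im,d=cams.get_image("side"); cv2.imwrite("pics/side4.png",cv2.resize(im[100:270,150:350,::-1],None,fx=4,fy=3.5,interpolation=cv2.INTER_CUBIC))
E
```

```text
[ 0.46345608 -0.12264524  0.07817568] [-0.05116123  1.09241063 -0.57508813]
[0.5, -1.0, 0.2] [0.1, 0.02, 0.13]
```

View pics/side4.png

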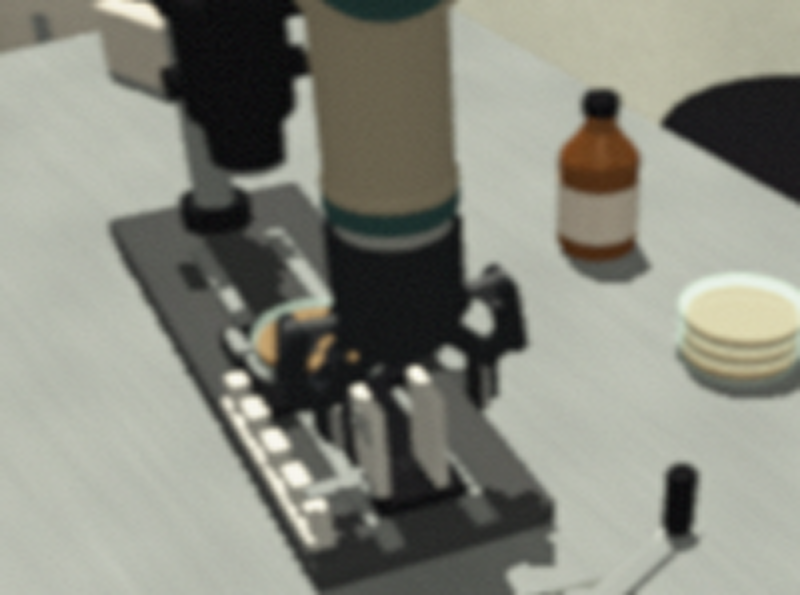

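```bash
python3 - <<'E'
from h import *
s=telemetry.get_state(); t=s["position"]
ox=np.array([.988,-.153,0]); oy=np.array([.153,.988,0])
f=lambda P:((proj("side",P)-[150,100])*[4,3.5]).round(0)
print("fingertips",f([t+.045*ox+[0,0,.013],t-.045*ox+[0,0,.013]]), "tcp",f(t))
g=np.array([.4625,-.122,.12]); print("plate tops rest",f([g+.014*ox-.02*oy,g+.014*ox+.02*oy]),"tab",f([g-.024*ox-.018*oy,g-.024*ox+.018*oy]))
im,d=cams.get_image("side"); P=cloud("side",d)
Q=P-t; q=np.stack([Q@ox,Q@oy,P[...,2]],-1)
m=(abs(q[...,0])<.08)&(q[...,1]>-.07)&(q[...,1]<.1)&(q[...,2]>.075)&(q[...,2]<.135)
for a in np.arange(-.08,.08,.01):
    k=m&(q[...,0]>a)&(q[...,0]<a+.01)
    if k.sum(): print(round(a,3),k.sum(),"y",np.percentile(q[k][:,1],[2,25,50,75,98]).round(3),"z",np.percentile(q[k][:,2],[2,98]).round(3))
E
```

```text
fingertips [[474. 403.]
 [334. 440.]] tcp [[406. 436.]]
plate tops rest [[436. 400.]
 [410. 366.]] tab [[374. 415.]
 [351. 383.]]
-0.06 44 y [-0.011 -0.008 -0.007 -0.005  0.004] z [0.1   0.135]
-0.05 48 y [-0.014 -0.012 -0.011 -0.01  -0.006] z [0.094 0.134]
-0.03 135 y [-0.019 -0.016 -0.009  0.003  0.014] z [0.078 0.121]
-0.02 3 y [-0.016 -0.016 -0.015 -0.015 -0.014] z [0.093 0.119]
-0.0 74 y [-0.019 -0.012 -0.002  0.008  0.017] z [0.076 0.12 ]
0.01 86 y [-0.021 -0.019 -0.015  0.003  0.021] z [0.077 0.122]
0.04 81 y [-0.013 -0.011 -0.007 -0.     0.012] z [0.093 0.132]
0.05 23 y [-0.011 -0.008 -0.007 -0.006 -0.004] z [0.1   0.133]
```

The depth points show one finger on each side of the plates, centred along y. I'll squeeze.

>>> servo_tool(
  steps=[
    [0, -0.5, 0, 0, 0, 0],
    [0, -0.5, 0, 0, 0, 0],
    [0, -0.5, 0, 0, 0, 0],
    [0, -0.5, 0, 0, 0, 0],
    [0, -0.5, 0, 0, 0, 0],
    [0, -0.5, 0, 0, 0, 0],
    [0, -0.5, 0, 0, 0, 0],
    [0, -0.5, 0, 0, 0, 0],
  ],
  hand=255,
  grip_force=40,
)

```text
clock: 5.2
position: [0.4634, -0.1226, 0.0782]
ee_rot: [0.001, 0.759, 0.651, 0.001]
contact_force: [3.6, 0.3, 6.9]
width: 0.0334
```

```bash
python3 - <<'E'
from h import *
s=telemetry.get_state(); print(s["position"],s["contact_force"],s["width"])
oy=np.array([.153,.988]);p=s["position"]
w=[[*(p[:2]+oy*k/1000),p[2],-8.8] for k in (12,24,36,48,60,121)]
rows(w)
E
```

```text
[ 0.46340772 -0.12259046  0.078247  ] [3.58112404 0.34055703 6.91830068] 0.03342237053963506
[12.0, 0.0, -0.0] [0.13, 0.0, 0.1]
[24.0, 0.0, -0.0] [0.13, 0.0, 0.1]
[36.0, 0.1, -0.0] [0.13, 0.0, 0.1]
[48.0, 0.1, -0.0] [0.13, 0.0, 0.1]
[60.0, 0.1, -0.0] [0.13, 0.0, 0.1]
[121.0, 0.2, -0.0] [0.13, 0.0, 0.1]
```

The opening stopped at about 33-36 mm, so both plates are held with the tab pressed. I'll slide along tool +x (own +y), the first 72 mm.

>>> servo_tool(
  steps=[
    [5, 0, 0, 0, 0, 0],
    [14, 0, 0, 0, 0, 0],
    [24, 0, 0, 0, 0, 0],
    [34, 0, 0, 0, 0, 0],
    [44, 0, 0, 0, 0, 0],
    [54, 0, 0, 0, 0, 0],
    [64, 0, 0, 0, 0, 0],
    [72, 0, 0, 0, 0, 0],
  ],
)

```text
clock: 6.0
position: [0.4745, -0.0516, 0.0783]
ee_rot: [0.001, 0.759, 0.652, 0.0]
contact_force: [4.1, -2.2, 5.6]
width: 0.0333
```

>>> servo_tool(
  steps=[
    [10, 0, 0, 0, 0, 0],
    [20, 0, 0, 0, 0, 0],
    [30, 0, 0, 0, 0, 0],
    [40, 0, 0, 0, 0, 0],
    [46, 0, 0, 0, 0, 0],
    [48, 0, 0, 0, 0, 0],
    [49, 0, 0, 0, 0, 0],
    [49, 0, 0, 0, 0, 0],
  ],
)

```text
clock: 6.8
position: [0.4818, -0.005, 0.0783]
ee_rot: [0.002, 0.758, 0.652, -0.001]
contact_force: [2.4, -8.7, 5.4]
width: 0.0336
```

```bash
python3 - <<'E'
from h import *
s=telemetry.get_state(); p=s["position"]; print(p,s["contact_force"],s["width"],np.linalg.norm(p[:2]-[.46341,-.12259]))
im,d=cams.get_image("side"); cv2.imwrite("pics/side5.png",cv2.resize(im[70:270,130:350,::-1],None,fx=3.6,fy=3,interpolation=cv2.INTER_CUBIC))
for r in spotter.outline_of("dish","side")[:1]: print(r["conf"],r["rect"])
P=cloud("side",d); 
E
```

```text
[ 0.48181178 -0.00495927  0.07825341] [ 2.42719168 -8.66696652  5.44047365] 0.03357387557400198 0.11906138975813935
0.72 [193.0, 164.7, 54.8, 54.7]
```

View pics/side5.png

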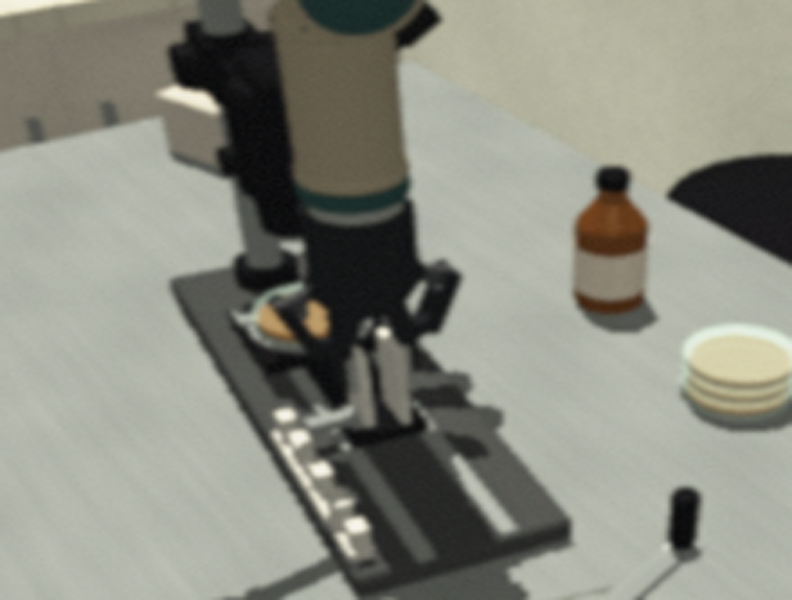

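The carriage, with the plates at about (380,375), is at the far end of the rack, and the push force rose to 8.7 N as at a hard stop. I'll press 2 mm more to confirm the stop, then open while still there.

>>> servo_tool(
  steps=[
    [1, 0, 0, 0, 0, 0],
    [2, 0, 0, 0, 0, 0],
    [2, 0, 0, 0, 0, 0],
  ],
)

```text
clock: 7.2
position: [0.4818, -0.005, 0.0783]
ee_rot: [0.003, 0.758, 0.652, -0.002]
contact_force: [1.2, -15.6, 6.3]
width: 0.0334
```

>>> servo_tool(
  steps=[
    [-1, 0, 0, 0, 0, 0],
    [-1, 0, 0, 0, 0, 0],
    [-1, 0, 0, 0, 0, 0],
    [-1, 0, 0, 0, 0, 0],
    [-1, 0, 0, 0, 0, 0],
    [-1, 0, 0, 0, 0, 0],
    [-1, 0, 0, 0, 0, 0],
    [-1, 0, 0, 0, 0, 0],
  ],
  hand=0,
)

```text
clock: 8.0
position: [0.4806, -0.0016, 0.0773]
ee_rot: [0.0, 0.759, 0.652, 0.0]
contact_force: [-0.0, 0.6, 0.0]
width: 0.0855
```

```bash
python3 - <<'E'
from h import *
s=telemetry.get_state(); p=s["position"]; print(p,s["contact_force"],s["width"])
rows([[*p[:2],.19,-8.8]])
E
```

```text
[ 0.4805954  -0.00156083  0.07733747] [-0.00618573  0.5568691   0.02313991] 0.08552711880641227
[0.0, 0.0, -112.7] [0.01, -0.01, 0.13]
```

The stop is confirmed: pressing 2 mm more raised the force to 15.6 N with no motion. The fingers are open again. I'll lift straight up and back off to check the latch.

>>> servo_tool(
  steps=[
    [0, 0, -25, 0, 0, 0],
    [0, 0, -70, 0, 0, 0],
    [0, 0, -115, 0, 0, 0],
    [-50, 0, -115, 0, 0, 0],
    [-100, 0, -115, 0, 0, 0],
    [-150, 0, -115, 0, 0, 0],
    [-200, 10, -115, 0, 0, 0],
    [-245, 30, -115, 0, 0, 0],
  ],
)

```text
clock: 8.8
position: [0.4717, -0.2498, 0.1926]
ee_rot: [-0.0, 0.759, 0.651, -0.0]
contact_force: [1.1, -0.0, -0.0]
width: 0.0856
```

```bash
python3 - <<'E'
from h import *
s=telemetry.get_state(); p=s["position"]; print(p,s["contact_force"],s["clock"])
c=np.array([.4935,.075]); oy=np.array([.153,.988]); ox=np.array([.988,-.153])
for n in ("side","top"):
    im,d=cams.get_image(n); P=cloud(n,d); cv2.imwrite(f"pics/{n}6.png",cv2.resize(im[70:270,130:350,::-1] if n=="side" else im[150:330,80:360,::-1],None,fx=2.8,fy=2.8,interpolation=cv2.INTER_CUBIC))
    x,y,z=P[...,0],P[...,1],P[...,2]
    m=(z>0.110)&(z<0.126)&(abs(x-.47)<.06)&(abs(y)<.06)
    k,l,st,ce=cv2.connectedComponentsWithStats(m.astype(np.uint8))
    for i in range(1,k):
        q=P[l==i]; 
        if len(q)>10: a=q.mean(0); print(n,len(q),a.round(4),"own",((a[:2]-c)@ox).round(4),((a[:2]-c)@oy).round(4))
    m=(z>.076)&(z<.096)&(abs(x-.47)<.1)&(abs(y+.31)<.12); print("lever px",m.sum())
E
```

```text
[ 0.47172889 -0.24980479  0.19261383] [ 1.07283358 -0.01004832 -0.02055292] 8.8
side 50 [ 0.4936 -0.0099  0.1179] own 0.0131 -0.0838
side 47 [ 0.457  -0.0042  0.1175] own -0.0239 -0.0838
lever px 482
top 66 [ 0.4947 -0.007   0.1194] own 0.0137 -0.0809
top 63 [ 0.4582 -0.0006  0.1191] own -0.0234 -0.0801
lever px 134
```

View pics/side6.png

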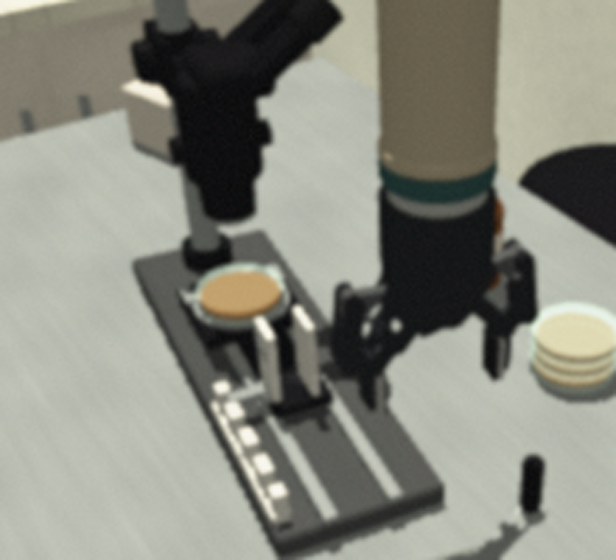

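View pics/top6.png

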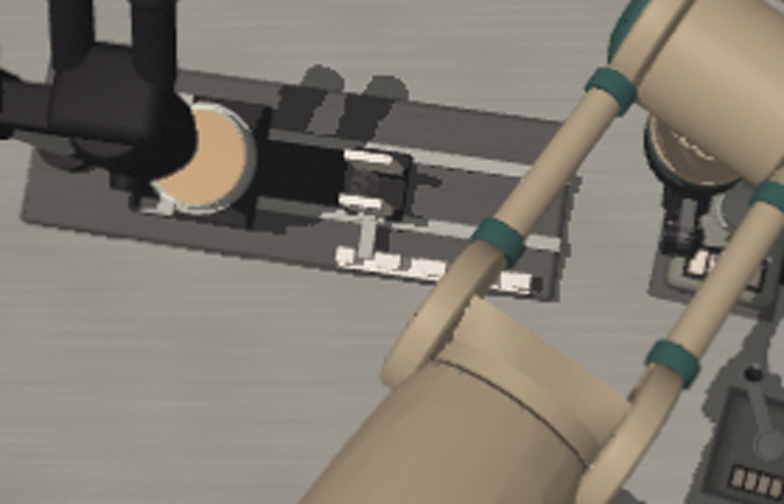

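The latch is locked: the plates are at own y -0.080 (0.12 m of travel), the tab is back out (own x -0.0237, as at the start), and the dish is under the lens at (240,295). Now the lever, with the fingers shut, pushing with their flat side.

```bash
python3 - <<'E'
from h import *
n=np.array([np.cos(np.radians(76)),np.sin(np.radians(76))]); piv=np.array([.4504,-.315])
def tp(th,off): return piv+.09*np.array([np.cos(np.radians(th)),np.sin(np.radians(th))])+off*n
a=tp(17.2,.036); print(a,tp(17.2,0))
rows([[*a,.19,-14],[*a,.1,-14]])
E
```

```text
[ 0.54508424 -0.25345563] [ 0.53637505 -0.28838628]
[12.2, 69.1, 2.4] [0.2, 0.22, 5.03]
[12.6, 68.8, 92.4] [0.2, 0.22, 5.03]
```

>>> servo_tool(
  steps=[
    [6, 35, 0, 0, 0, 2.5],
    [12, 69, 2, 0, 0, 5],
    [12, 69, 2, 0, 0, 5],
    [12, 69, 20, 0, 0, 5],
    [12, 69, 50, 0, 0, 5],
    [12, 69, 80, 0, 0, 5],
    [12, 69, 90, 0, 0, 5],
    [12, 69, 90, 0, 0, 5],
  ],
  hand=255,
  grip_force=40,
)

```text
clock: 9.7
position: [0.5416, -0.2456, 0.1009]
ee_rot: [-0.002, 0.786, 0.618, -0.001]
contact_force: [-0.3, 0.1, -1.0]
width: -0.0003
```

```bash
python3 - <<'E'
from h import *
s=telemetry.get_state(); p=s["position"]; print(p,s["contact_force"],s["width"])
im,d=cams.get_image("side"); cv2.imwrite("pics/side7.png",cv2.resize(im[150:330,200:400,::-1],None,fx=3.3,fy=3.3,interpolation=cv2.INTER_CUBIC))
P=cloud("side",d); x,y,z=P[...,0],P[...,1],P[...,2]
m=(z>.125)&(z<.14)&(abs(x-.535)<.015)&(abs(y+.29)<.013); print("post top",m.sum(),P[m].mean(0))
n=np.array([np.cos(np.radians(76)),np.sin(np.radians(76))]); piv=np.array([.4504,-.315])
def tp(th,off): return piv+.09*np.array([np.cos(np.radians(th)),np.sin(np.radians(th))])+off*n
rows([[*tp(17.2,.028),.1,-14]]+[[*tp(t,.02),.1,-14] for t in (17.2,9,1,-7,-15,-23,-31,-38,-42,-46,-50)])
E
```

```text
[ 0.54164689 -0.24562861  0.1008613 ] [-0.26541112  0.05649764 -1.03734863] -0.0002820353329791013
post top 59 [ 0.53511238 -0.29006066  0.13217424]
[-14.4, 3.8, 2.4] [-0.05, -0.02, 0.34]
[-22.4, 3.7, 2.4] [-0.05, -0.02, 0.34]
[-33.8, 9.5, 2.4] [-0.05, -0.02, 0.34]
[-45.7, 13.5, 2.4] [-0.05, -0.02, 0.34]
[-58.1, 15.9, 2.4] [-0.05, -0.02, 0.34]
[-70.6, 16.4, 2.4] [-0.05, -0.02, 0.34]
[-83.1, 15.3, 2.4] [-0.05, -0.02, 0.34]
[-95.3, 12.4, 2.3] [-0.05, -0.02, 0.34]
[-105.6, 8.5, 2.3] [-0.05, -0.02, 0.34]
[-111.2, 5.7, 2.3] [-0.05, -0.02, 0.34]
[-116.7, 2.5, 2.4] [-0.05, -0.02, 0.34]
[-121.8, -1.0, 2.4] [-0.05, -0.02, 0.34]
```

View pics/side7.png

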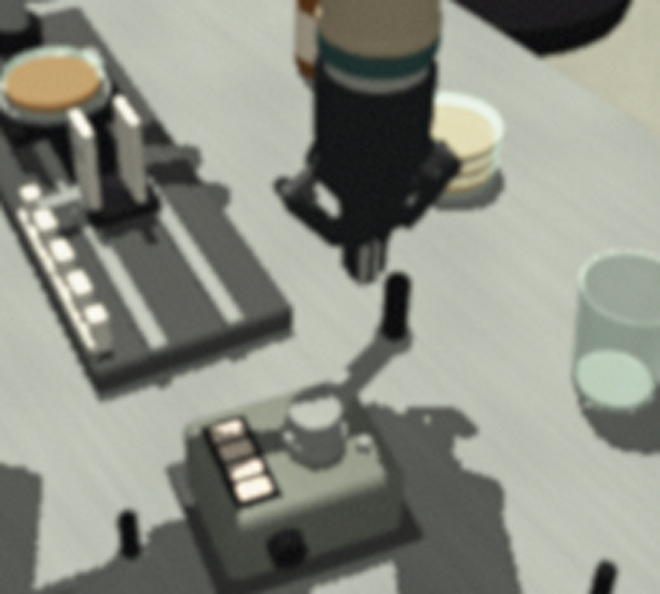

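The shut fingertips at (365,265) stand just behind the post at (397,305), on its own +y side, with nothing else near. I'll push along the arc.

>>> servo_tool(
  steps=[
    [-10, 4, 2, 0, 0, 0],
    [-16, 4, 2, 0, 0, 0],
    [-22, 4, 2, 0, 0, 0],
    [-28, 6.5, 2, 0, 0, 0],
    [-34, 9.5, 2, 0, 0, 0],
    [-40, 11.5, 2, 0, 0, 0],
    [-46, 13.5, 2, 0, 0, 0],
    [-46, 13.5, 2, 0, 0, 0],
  ],
)

```text
clock: 10.55
position: [0.548, -0.2951, 0.1013]
ee_rot: [0.002, 0.787, 0.617, 0.002]
contact_force: [5.2, 4.1, 0.5]
width: -0.0
```

```bash
python3 - <<'E'
from h import *
s=telemetry.get_state(); p=s["position"]; print(p,s["contact_force"],s["width"])
im,d=cams.get_image("side"); cv2.imwrite("pics/side8.png",cv2.resize(im[150:330,200:400,::-1],None,fx=3.3,fy=3.3,interpolation=cv2.INTER_CUBIC))
n=np.array([np.cos(np.radians(76)),np.sin(np.radians(76))]); piv=np.array([.4504,-.315])
def tp(th,off): return piv+.09*np.array([np.cos(np.radians(th)),np.sin(np.radians(th))])+off*n
rows([[*tp(t,.02),.1,-14] for t in (1,-7,-15,-23,-31,-38,-42,-46,-50)])
E
```

```text
[ 0.54803963 -0.29510424  0.10130158] [5.18534827 4.08027196 0.469401  ] -3.877274829470211e-05
[0.0, -2.8, 1.3] [0.31, -0.13, 0.23]
[-12.3, -0.5, 1.3] [0.31, -0.13, 0.23]
[-24.9, 0.2, 1.2] [0.31, -0.13, 0.23]
[-37.4, -1.0, 1.2] [0.31, -0.13, 0.23]
[-49.6, -3.9, 1.2] [0.31, -0.13, 0.23]
[-59.9, -7.8, 1.1] [0.31, -0.13, 0.23]
[-65.5, -10.5, 1.1] [0.31, -0.13, 0.23]
[-70.9, -13.7, 1.1] [0.31, -0.13, 0.23]
[-76.1, -17.2, 1.0] [0.31, -0.13, 0.23]
```

View pics/side8.png

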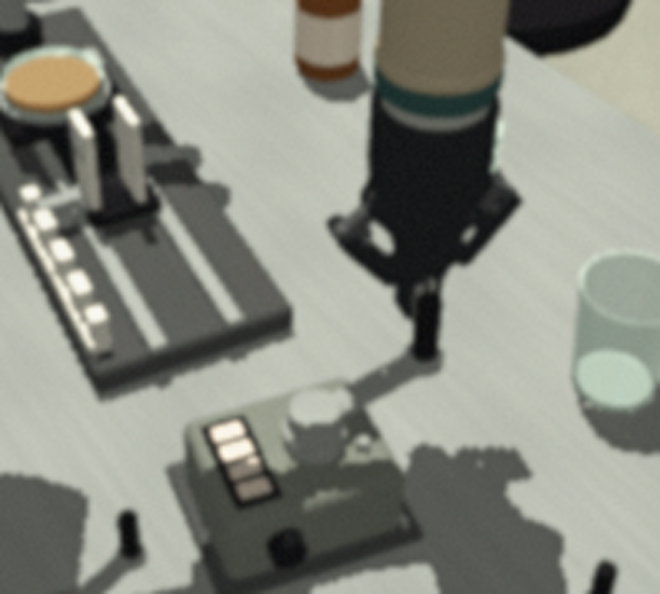

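The fingers are pushing and the lever has turned about 16° (post at (425,320)). I'll continue with the small sideways correction.

>>> servo_tool(
  steps=[
    [-6, -1.5, 1, 0, 0, 0],
    [-12, -1.5, 1, 0, 0, 0],
    [-18, -1, 1, 0, 0, 0],
    [-25, -1, 1, 0, 0, 0],
    [-31, -1, 1, 0, 0, 0],
    [-37, -2, 1, 0, 0, 0],
    [-37, -2, 1, 0, 0, 0],
  ],
)

```text
clock: 11.3
position: [0.5348, -0.3308, 0.0997]
ee_rot: [0.0, 0.787, 0.618, 0.0]
contact_force: [2.0, 2.6, 1.2]
width: -0.0002
```

```bash
python3 - <<'E'
from h import *
s=telemetry.get_state(); p=s["position"]; print(p,s["contact_force"],s["width"])
im,d=cams.get_image("side"); cv2.imwrite("pics/side9.png",cv2.resize(im[150:330,200:400,::-1],None,fx=3.3,fy=3.3,interpolation=cv2.INTER_CUBIC))
n=np.array([np.cos(np.radians(76)),np.sin(np.radians(76))]); piv=np.array([.4504,-.315])
def tp(th,off): return piv+.09*np.array([np.cos(np.radians(th)),np.sin(np.radians(th))])+off*n
rows([[*tp(t,.02),.1,-14] for t in (-15,-23,-31,-38,-42,-46,-50)])
E
```

```text
[ 0.53477723 -0.33083376  0.09972939] [2.01086294 2.61769345 1.18268689] -0.0001960913555113103
[12.9, 4.6, -0.4] [0.03, -0.03, 0.27]
[0.4, 3.4, -0.4] [0.03, -0.03, 0.27]
[-11.9, 0.5, -0.4] [0.03, -0.03, 0.27]
[-22.1, -3.4, -0.4] [0.03, -0.03, 0.27]
[-27.8, -6.2, -0.4] [0.03, -0.03, 0.27]
[-33.2, -9.3, -0.4] [0.03, -0.03, 0.27]
[-38.4, -12.9, -0.4] [0.03, -0.03, 0.27]
```

View pics/side9.png

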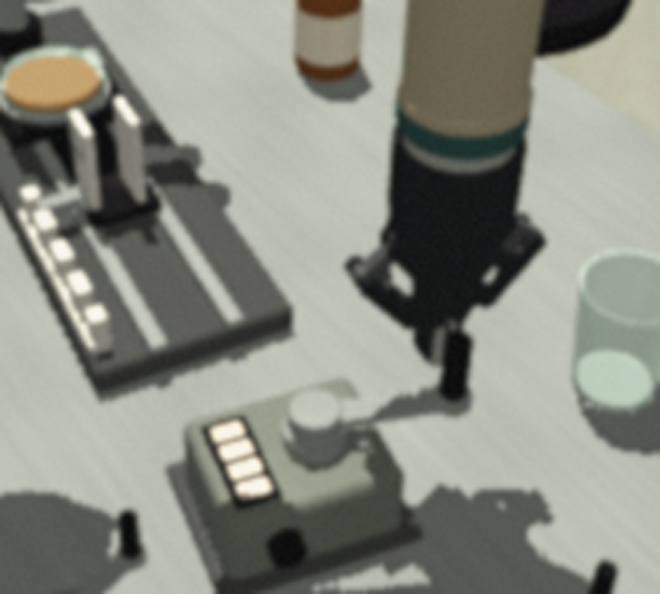

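The post at (455,365) now sits towards the outer edge of the finger face. I'll turn the tool with the lever for the rest of the arc, with a slight outward bias.

```bash
python3 - <<'E'
from h import *
piv=np.array([.4504,-.315])
def tp(th,off,yaw,b=.002):
    u=lambda a:np.array([np.cos(np.radians(a)),np.sin(np.radians(a))])
    return [*(piv+.09*u(th)+off*u(yaw+90)+b*u(yaw)),.1,yaw]
for t,y in ((-22,-17),(-24,-22),(-26,-26),(-30,-30),(-34,-34),(-38,-38),(-42,-41),(-44,-43),(-46,-45),(-48,-45),(-50,-45)): print(t,end=" "); rows([tp(t,.02,y)])
E
```

```text
-22 [1.8, 6.7, -0.4] [0.03, -0.03, 3.27]
-24 [-1.7, 7.9, -0.4] [0.02, -0.03, 8.27]
-26 [-5.1, 8.6, -0.4] [0.02, -0.03, 12.27]
-30 [-11.7, 8.4, -0.4] [0.02, -0.03, 16.27]
-34 [-18.2, 7.7, -0.4] [0.02, -0.03, 20.27]
-38 [-24.7, 6.6, -0.4] [0.02, -0.03, 24.27]
-42 [-30.9, 4.7, -0.4] [0.02, -0.03, 27.27]
-44 [-34.0, 3.7, -0.4] [0.02, -0.03, 29.27]
-46 [-37.1, 2.7, -0.4] [0.02, -0.03, 31.27]
-48 [-39.8, 0.9, -0.4] [0.02, -0.03, 31.27]
-50 [-42.3, -0.9, -0.4] [0.02, -0.03, 31.27]
```

>>> servo_tool(
  steps=[
    [0, 6.5, 0, 0, 0, 3],
    [-2, 8, 0, 0, 0, 8],
    [-5, 8.5, 0, 0, 0, 12],
    [-12, 8.5, 0, 0, 0, 16],
    [-18, 7.5, 0, 0, 0, 20],
    [-25, 6.5, 0, 0, 0, 24],
    [-29, 5.5, 0, 0, 0, 27],
    [-29, 5.5, 0, 0, 0, 27],
  ],
)

```text
clock: 12.15
position: [0.5313, -0.3582, 0.0984]
ee_rot: [-0.002, 0.909, 0.417, -0.001]
contact_force: [0.2, 5.1, -0.1]
width: -0.0
```

```bash
python3 - <<'E'
from h import *
s=telemetry.get_state(); p=s["position"]; print(p,s["contact_force"],s["width"])
im,d=cams.get_image("side"); cv2.imwrite("pics/side10.png",cv2.resize(im[150:330,200:400,::-1],None,fx=3.3,fy=3.3,interpolation=cv2.INTER_CUBIC))
P=cloud("side",d); x,y,z=P[...,0],P[...,1],P[...,2]
m=(z>.09)&(z<.135)&(abs(x-.515)<.05)&(abs(y+.375)<.05); print(m.sum(),P[m].mean(0))
piv=np.array([.4504,-.315])
def tp(th,off,yaw,b=.002):
    u=lambda a:np.array([np.cos(np.radians(a)),np.sin(np.radians(a))])
    return [*(piv+.09*u(th)+off*u(yaw+90)+b*u(yaw)),.1,yaw]
for t,y in ((-38,-40),(-42,-42),(-44,-43),(-46,-45),(-48,-45),(-50,-45),(-53,-45)): print(t,end=" "); rows([tp(t,.02,y)])
E
```

```text
[ 0.53131764 -0.35822462  0.09838605] [ 0.16179974  5.09802297 -0.07562697] -2.3187920252132388e-05
236 [ 0.51861096 -0.37353731  0.11839867]
-38 [3.9, 2.0, -1.6] [-0.28, -0.02, -0.64]
-42 [-2.4, 2.8, -1.6] [-0.28, -0.02, 1.36]
-44 [-5.6, 3.0, -1.6] [-0.28, -0.02, 2.36]
-46 [-8.9, 3.5, -1.6] [-0.28, -0.01, 4.36]
-48 [-12.0, 3.1, -1.6] [-0.28, -0.01, 4.36]
-50 [-15.1, 2.7, -1.6] [-0.28, -0.01, 4.36]
-53 [-19.7, 1.8, -1.6] [-0.28, -0.01, 4.36]
```

View pics/side10.png

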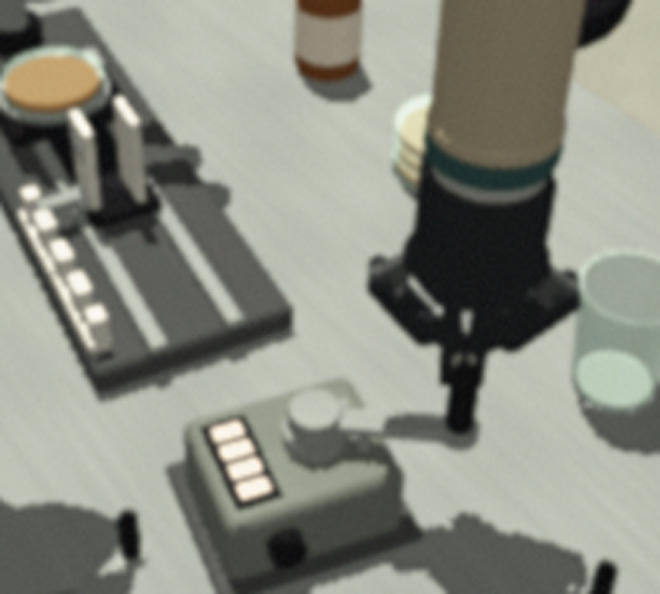

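The post at (460,395) is now centred on the fingers, about 8° short of the stop. I'll continue to the stop while watching the force.

>>> servo_tool(
  steps=[
    [-3, 2, -1, 0, 0, 2],
    [-6, 2.5, -1, 0, 0, 4],
    [-9, 3, -1, 0, 0, 4],
    [-12, 3, -1, 0, 0, 4],
    [-12, 3, -1, 0, 0, 4],
  ],
)

```text
clock: 12.7
position: [0.5295, -0.3658, 0.0996]
ee_rot: [-0.004, 0.923, 0.385, 0.003]
contact_force: [6.8, 13.4, -1.1]
width: 0.0
```

>>> servo_tool(
  steps=[
    [-2, -0.5, 0, 0, 0, 0],
    [-3, -0.5, 0, 0, 0, 0],
    [-3, -0.5, 0, 0, 0, 0],
  ],
)

```text
clock: 13.0
position: [0.5294, -0.3659, 0.0997]
ee_rot: [-0.004, 0.923, 0.385, 0.006]
contact_force: [12.2, 16.8, -1.8]
width: 0.0001
```

It's at the stop: pressing 3 mm more raised the force from 15 to 21 N with no motion, and the inferred lever angle is about -45° (expected -45.8°). I'll ease the excess push and lift off quickly so it springs back freely.

>>> servo_tool(
  steps=[
    [4, 0, 0, 0, 0, 0],
    [4, 0, -48, 0, 0, 0],
    [4, 0, -96, 0, 0, 0],
    [4, 0, -130, 0, 0, 0],
    [4, 0, -130, 0, 0, 0],
    [4, 0, -130, 0, 0, 0],
    [4, 0, -130, 0, 0, 0],
    [4, 0, -130, 0, 0, 0],
  ],
)

```text
clock: 13.8
position: [0.5271, -0.3693, 0.2283]
ee_rot: [-0.001, 0.923, 0.385, -0.001]
contact_force: [-0.2, 0.5, 0.2]
width: -0.0004
```

```bash
python3 - <<'E'
from h import *
s=telemetry.get_state(); p=s["position"]; print(p,s["contact_force"],s["clock"])
im,d=cams.get_image("side"); cv2.imwrite("pics/side11.png",im[:,:,::-1])
P=cloud("side",d); x,y,z=P[...,0],P[...,1],P[...,2]
m=(z>.1)&(z<.14)&(abs(x-.51)<.1)&(abs(y+.33)<.1); print("post",m.sum(),P[m].mean(0).round(4))
for q in ("bottle","dish_stack","beaker"):
    r=spotter.outline_of(q,"side")[0]; g=r["region"]; print(q,round(r["conf"],2),r["rect"])
m=(z>0.110)&(z<0.126)&(abs(x-.47)<.06)&(abs(y)<.06); print(P[m].mean(0))
E
```

```text
[ 0.52709558 -0.36931553  0.22833291] [-0.17855794  0.45924271  0.1501164 ] 13.8
post 128 [ 0.534  -0.2914  0.1214]
bottle 0.87 [287.9, 128.6, 21.0, 44.0]
dish_stack 0.62 [317.7, 182.9, 22.1, 27.9]
beaker 0.67 [374.1, 224.8, 33.0, 49.4]
[ 0.47611701 -0.00762861  0.11745252]
```

View pics/side11.png

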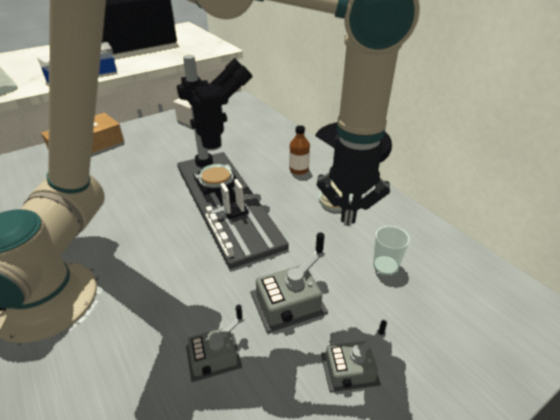

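The lever post is back at (320,243), the same place as at the start. The dish is under the lens at (215,177), and the bottle, dish stack and beaker are where they were. The gripper is at z=0.23 touching nothing, so I'm handing in.

```bash
python3 -c "
from h import *
print(telemetry.get_state()['clock']); print(sign_off())"
```

```text
14.0
the job is handed in; nothing more can be done
None
```

I moved the dish under the microscope, locked its carriage there, then worked the tally counter. I handed the job in at 14.0 s of the 51 s allowed; `sign_off` gave no verdict.

- **Carriage:** I squeezed the lock tab against the finger rest at 40 N and slid the carriage 119 mm by arm reading. Pressing 2 mm further raised the force from 8.7 to 15.6 N with no movement, so it was at the hard stop. After I let go, the depth pictures put the plates at the far-end notch (own y about -0.080 m in the top view). The tab was back out at its starting offset, so the latch is locked.
- **Counter:** I used the largest of the three, whose top is 60 mm high (the other two are 41 mm). I pushed the lever post to its stop: the force rose from 15 to 21 N without movement, and I inferred a lever angle of about -45°, against -45.8° expected. I then lifted off, and the post is back within 1 mm of where it started.
- **Bystanders:** The bottle, dish stack and beaker show in the same places as in the first side picture, to within a few pixels. The gripper partly hid the dish stack in that last view. The arm was clear of everything, with about 0.5 N measured at the wrist.

Two readings were slightly off. The side camera placed the plates about 3 mm further back than the top camera, the same offset it had before the move. The gripper opening read 33 mm instead of 36 mm during the squeeze, probably because the pads give a little. I did not read the counter's number wheels.

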